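# Release a vial from the gravity dispenser

### The job

Let the large white-capped vial out of its dispenser: push the blue knob of that dispenser fully down and hold it there a moment until the vial has rolled into the tray in front, then let the knob spring back up. Do not touch the vials themselves, and leave the small black-capped vial in the other dispenser where it is.

Things in the scene. Friction and masses are not known exactly. Their poses are not given: they have to be found in the camera images.
- white_cap_vial: Wanted vial: clear glass, beige powder, white cap, 25 mm diameter, 58 mm long, lying across a 20-degree chute behind a red gate (vial top 72 mm over the worktop); with the gate down it rolls past within 1 s into the open tray in front, floor 6 mm over the worktop, rim 26 mm. Origin: centre of its bottom end; z runs along it to the cap. Dispenser fixed, white, back wall 82 mm high.
- big_dispenser_knob (a point): Centre of the flat top of the blue knob of the white-capped vial's dispenser: 26 mm diameter, 12 mm thick, 106 mm over the worktop when up. z up; x to the dispenser's back, within 0.3 rad of straight away from the robot. The chute's middle is 62 mm to its right (-y); the tray is 52 to 92 mm in front (-x), 30 to 94 mm to the right (-y). The other dispenser's knob looks the same.
- big_dispenser_plunger (a joint): Travel in m of that knob with its plunger and gate: 0 up, 0.022 pushed straight down against its stop. A spring returns it: about 3 N to start, 6 N at the stop. The gate is clear of the vial only near the stop (past about 0.019) and must stay down until the vial has rolled past. Nearby obstacle: the hood's left post, x 0.35 to 0.41, y 0.33 to 0.43, full height.
- black_cap_vial: Vial to be left alone: amber-coloured contents, black cap, 18 mm diameter, 34 mm long, lying across the chute of the other dispenser, which is of the same kind but narrower and stands about 13 to 36 cm to one side or the other (knob 50 mm left of its chute's middle). Origin: centre of its bottom end; z runs along it to the cap.
Not all that is in view belongs to the job. Leave any purple or yellow look-alike of the white_cap_vial alone.

How it is judged:
By the outcome, as a careful person would: the job done as asked, in the order asked, and still so for the second after the job is handed in, with the robot touching nothing.
It also fails if it takes over 34 s, if anything falls off the work surface, if the arm or the gripper's body presses on something with over 40 N, if the wrist force passes 120 N, or if a joint passes its speed limit or range.

### The arm

A 6-joint arm with a two-finger parallel gripper is mounted at the origin on a cart in front of the work surface, level with it; the furniture and walls round the work are solid. World frame = base frame: x ahead of the robot, y to its left, z up, the work surface at z = 0. Lengths are in m, angles in degrees, forces in N, time in s.
With the tool pointing down it reaches from about 0.325 to 0.875 m from the base axis. Payload 4.4 kg.
Tool frame: the origin (TCP) lies on the mounting face of the last link; the fingertips stand env.tcp_to_tips ahead of it and the grasp point (between the pads) lies 155 mm ahead of it (env.tcp_to_tips is the distance from the TCP to the fingertips, in m); z points along the fingers, y is the line along which they close (so a half turn about z gives the same grasp; the last joint's range is limited). The gripper opens to 85 mm and grips with 20 to 120 N. Pads are 22 mm wide; open, the fingers measure 114 mm over their backs; the gripper's body (76 mm by 85 mm) begins 54 mm behind the grasp point. The pads swing forward as they close: fully open they stand 13 mm farther back than shut.
Start: joints at [58.184, 11.837, 88.321, -0, 79.842, -8.623], TCP at [0.226, 0.529, 0.405] pointing down, gripper open.
Joint ranges: [-156.59, 156.59], [-49.26, 127.26], [12.9, 141.05], [-63.56, 243.56], [4.71, 150.69], [-161.64, 161.64]. Speed limits (degrees/s): [159.86, 159.86, 180, 180, 180, 180].

### API

Orientations are given as [roll, pitch, yaw] about the fixed x, y, z axes, in that order (R = Rz(yaw) Ry(pitch) Rx(roll)).
In Python, from workcell import env gives the robot as it stands.
- The arm moves only by the shell command python3 -m inch 'ROWS'. ROWS is JSON, a list that holds one entry, the list of rows, each a list of 5 numbers: the shift along the tool's x, y, z in mm, then the turn about the tool's z in rad, then the finger opening in mm, from 0 to 85.4. In form: [[[dx, dy, dz, twist, jaw], ...]]. A call has 1 to 20 rows; each row shifts and turns the commanded pose from where the row before left it, along the tool's axes as they then stand; what a row does not reach is not made up. A row lasts 1/8 s, in which the tool goes at most 62.5 mm and 10.7 degrees, less where a joint would pass 70% of its speed; a pose out of reach is approached as far as the arm can. A call with a gripper value outside its range is refused whole. The fingers move at their own pace and stop on an object; the grip force is fixed at half the most. Time passes only in rows, so rows that do not move let the fingers close. It gives the time, the measured TCP pose, the force, the opening and the grip force at its end, in the units of the state.
- env.read_state(): the state, without advancing time (a new reading comes with each control period).
- env.read_camera(name): name is "side" or "top" or "wrist"; returns a dict with "image" (480x640x3 uint8, red, green, blue), "z_map" (480x640 float32, m along the optical axis (not along the pixel's ray), 0 where there is no reading), "K" (3x3 intrinsics, pixels), "k1" (the pictures are not rectified: a ray, as slopes to the right and down, at radius r is drawn at 1 + k1 r^2 times it, then the intrinsics apply), "extrinsics" (4x4, takes a point from camera to world coordinates). Camera axes: x right, y down, z forward; pixel columns grow to the right and rows downward; lengths in m; the calibration is good to about 2 mm. A picture is of the moment at which its call begins.
- env.job_done(): hands the job in; it is judged then, once.
Trained networks look in a picture, given as the dict that the camera call returned (one of the last four; its "shot" number tells which), for a name from the list of things; names that differ only in an ending like _2 or _b are one class to them, and where a whole thing is asked for, a point or a joint stands for the part that bears it (a point fixed in the world has none). Each returns a list of dicts, best first, with "conf" (0 to 1); they miss things now and then, are a little off and sometimes report something else, mostly with a low value. They report only what shows in the picture. A call takes as long as a camera call. They do not tell look-alikes from the thing itself.
- env.masks_of(query, picture): "region" (480x640 bool, what is visible of it) and "pixel" ([row, column] in pixels, amid what is visible of it).
- env.landmark_of(query, picture): "pixel" ([row, column] in pixels: a listed point, or the origin of a listed thing).
The state is a dict: "time": time; "joints": joint angles; "dq": joint speeds; "joint_torque": joint torques, N m; "tool_pos": TCP position; "orientation": TCP orientation; "force": force on the tool from outside, world axes, zero at the start; "ft_torque": the same for the moment, N m; "finger_gap": finger opening in m; "finger_force": force on a finger pad.
Only numpy, scipy, OpenCV 4.12 (cv2) and the standard library are available. Lean on these libraries where they do the work, as an engineer would, in place of code of your own. Each camera call takes 0.05 s, during which the arm holds its last target. There are 200 camera calls.

## Working session

There is one attempt and no reset: what is moved stays moved. The work goes in short steps, Python scripts to look and compute and a shell command to move; the robot and the scene stay as the last step left them, time stands still between calls to the robot, and variables do not carry over. Pictures are saved under pics/ and viewed, at most 10 in all, crops included, and the job is handed in when it is done.

```bash
mkdir -p pics
cat > h.py <<'E'
import numpy as np, cv2
from workcell import env
def ray(p,px):
    K=p["K"];d=np.array([(px[1]-K[0,2])/K[0,0],(px[0]-K[1,2])/K[1,1]]);u=d.copy()
    for _ in range(20): u=d/(1+p["k1"]*(u@u))
    return np.array([u[0],u[1],1.])
def pt(p,px,z):
    T=p["extrinsics"];return T[:3,:3]@(ray(p,px)*z)+T[:3,3]
def onz(p,px,h):
    T=p["extrinsics"];d=T[:3,:3]@ray(p,px);return T[:3,3]+d*(h-T[2,3])/d[2]
E
python3 - <<'E'
from h import *
s=env.read_state();print(s["tool_pos"],s["orientation"],s["force"],s["finger_gap"],env.tcp_to_tips,s["time"])
ims=[]
for c in ["top","side","wrist"]:
    p=env.read_camera(c)
    im=cv2.cvtColor(p["image"],cv2.COLOR_RGB2BGR)
    cv2.imwrite(f"pics/{c}0.png",im)
    for q in ["big_dispenser_knob","white_cap_vial","black_cap_vial"]:
        for d in env.landmark_of(q,p)[:4]:
            r,k=map(int,d["pixel"]); 
            z=p["z_map"][r,k] if 0<=r<480 and 0<=k<640 else 0
            print(c,q,d["pixel"],round(d["conf"],2),pt(p,d["pixel"],z).round(3) if z>0 else None, onz(p,d["pixel"],.106).round(3))
E
```

```text
[0.22627849 0.52820749 0.40351354] [-1.79869659e+02 -1.95589670e-02  1.56805641e+02] [0.18267805 0.74620782 0.35831631] 0.08532125312691795 0.1734 0.0
top big_dispenser_knob [290.6, 366.4] 0.51 [ 0.509 -0.395  0.105] [ 0.509 -0.395  0.106]
top white_cap_vial [195.0, 431.8] 0.75 [ 0.68  -0.528  0.027] [ 0.667 -0.511  0.106]
top white_cap_vial [294.3, 414.6] 0.63 [ 0.5   -0.481  0.071] [ 0.501 -0.475  0.106]
top black_cap_vial [287.1, 259.4] 0.7 [ 0.52  -0.21   0.063] [ 0.521 -0.216  0.106]
side big_dispenser_knob [191.2, 331.5] 0.54 [ 0.507 -0.395  0.104] [ 0.507 -0.394  0.106]
side white_cap_vial [256.5, 377.7] 0.89 [ 0.464 -0.278 -0.003] [ 0.517 -0.213  0.106]
side white_cap_vial [209.7, 228.2] 0.68 [ 0.679 -0.547 -0.001] [ 0.705 -0.449  0.106]
side black_cap_vial [273.5, 375.7] 0.43 [ 0.52  -0.209  0.06 ] [ 0.541 -0.183  0.106]
```

View pics/top0.png

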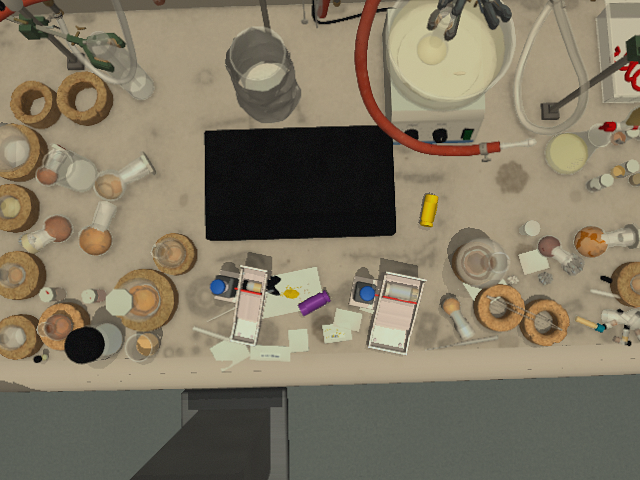

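View pics/side0.png

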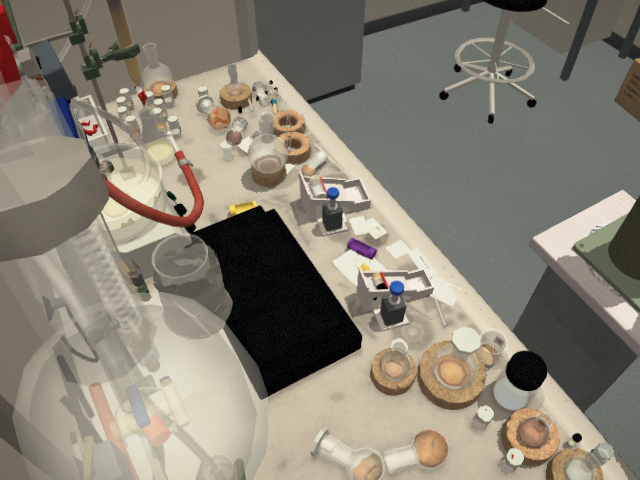

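The top view shows the wanted dispenser on the right: knob at (367,293), white-capped vial at (402,292). The black-capped one is on the left with its knob at (222,287). The side view shows the same far knob at (331,191). Both views put the wanted knob near (0.508, -0.395, 0.105), and nothing stands in the way inside the post's radius.

```bash
python3 -m inch '[[[-9,-43,0,0,0],[-9,-43,0,0,0],[-9,-43,0,0,0],[-26,-43,0,0,0],[-26,-43,0,0,0],[-26,-43,0,0,0],[-41,-26,0,0,0],[-41,-26,0,0,0],[-41,-26,0,0,0],[-41,-26,0,0,0],[-41,-26,0,0,0],[-31,-38,0,0,0],[-31,-38,0,0,0],[-31,-38,0,0,0],[-31,-38,0,0,0],[-31,-38,0,0,0],[-31,-38,0,0,0],[-31,-38,0,0,0],[0,0,0,0,0]]]'
cat > m.py <<'E'
from h import *
import sys
from scipy.spatial.transform import Rotation as R
tag=sys.argv[1]
s=env.read_state();R_=R.from_euler("xyz",s["orientation"],degrees=True).as_matrix()
print(s["time"],s["tool_pos"].round(4),s["orientation"].round(2),s["force"].round(2),s["finger_gap"],env.tcp_to_tips)
for c in ["top","side","wrist"]:
    p=env.read_camera(c); cv2.imwrite(f"pics/{c}{tag}.png",cv2.cvtColor(p["image"],cv2.COLOR_RGB2BGR))
    for d in env.landmark_of("big_dispenser_knob",p)[:3]:
        w=onz(p,d["pixel"],.105)
        z=p["z_map"][tuple(np.int32(d["pixel"]))]
        print(c,d["pixel"],round(d["conf"],2),w.round(4),pt(p,d["pixel"],z).round(4),"tool mm",((w-s["tool_pos"])@R_*1000).round(1))
    h=cv2.cvtColor(p["image"],cv2.COLOR_RGB2HSV)
    b=((h[...,0]>98)&(h[...,0]<125)&(h[...,1]>130)&(h[...,2]>60)&(p["z_map"]>0)).astype(np.uint8)
    n,l,st,ce=cv2.connectedComponentsWithStats(b)
    for i in range(1,n):
        if st[i,4]<60: continue
        P=np.array([pt(p,rc,p["z_map"][tuple(rc)]) for rc in np.argwhere(l==i)])
        t=P[abs(P[:,2]-.105)<.006]
        if len(t)>20:
            lo,hi=t.min(0),t.max(0); w=(lo+hi)/2
            print(" blue",c,ce[i].round(),len(t),w.round(4),(hi-lo).round(3),"tool mm",((w-s["tool_pos"])@R_*1000).round(1))
E
python3 m.py 1
```

```text
time: 2.98
tool_pos: [0.4536, -0.2831, 0.4045]
orientation: [-180.0, 0.0, 156.6]
force: [0.5, -0.4, -0.4]
finger_gap: 0.0002
finger_force: 0.0
2.975 [ 0.4536 -0.2831  0.4045] [-1.7996e+02  3.0000e-02  1.5660e+02] [ 0.47 -0.41 -0.43] 0.00020492762701928554 0.1734
 blue top [217. 286.] 171 [ 0.5235 -0.1447  0.1048] [0.025 0.023 0.01 ] tool mm [ -9.  155.  299.7]
 blue top [367. 293.] 176 [ 0.5054 -0.3954  0.1058] [0.024 0.024 0.008] tool mm [-92.  -82.3 298.9]
side [191.7, 330.5] 0.47 [ 0.5094 -0.3948  0.105 ] [ 0.5079 -0.3972  0.102 ] tool mm [-95.3 -80.1 299.6]
 blue side [332. 193.] 94 [ 0.5068 -0.393   0.1035] [0.024 0.024 0.009] tool mm [-92.2 -79.6 301.2]
 blue side [396. 288.] 146 [ 0.5247 -0.1438  0.1037] [0.025 0.025 0.009] tool mm [ -9.7 156.2 300.7]
wrist [331.7, 218.2] 0.91 [ 0.5051 -0.3984  0.105 ] [ 0.504  -0.397   0.1076] tool mm [-92.9 -85.2 299.6]
 blue wrist [220. 331.] 490 [ 0.5039 -0.3955  0.107 ] [0.023 0.023 0.004] tool mm [-90.6 -83.  297.6]
```

```bash
python3 -m inch '[[[-46,-41,0,0,0],[-46,-41,0,0,0],[0,0,50,0,0],[0,0,50,0,0],[0,0,0,0,0]]]'; python3 m.py 2
```

```text
time: 3.9
tool_pos: [0.504, -0.3893, 0.2994]
orientation: [179.7, -0.6, 156.9]
force: [-0.7, 0.3, 0.7]
finger_gap: -0.0001
finger_force: 0.0
3.9 [ 0.504  -0.3893  0.2994] [179.74  -0.63 156.86] [-0.72  0.32  0.69] -6.448706086960553e-05 0.1734
 blue top [217. 287.] 174 [ 0.5236 -0.1445  0.1046] [0.025 0.023 0.011] tool mm [ 76.1 231.9 196.8]
side [189.0, 332.7] 0.77 [ 0.5018 -0.3991  0.105 ] [ 0.5012 -0.4001  0.1038] tool mm [ -4.  -10.8 194.3]
 blue side [332. 193.] 95 [ 0.5066 -0.3929  0.1039] [0.023 0.025 0.009] tool mm [ -5.9  -3.3 195.4]
 blue side [396. 288.] 147 [ 0.5247 -0.1434  0.1034] [0.024 0.025 0.009] tool mm [ 75.4 233.3 197.9]
wrist [276.1, 311.1] 0.75 [ 0.505  -0.3983  0.105 ] [ 0.5039 -0.3977  0.1077] tool mm [ -6.6  -8.8 194.3]
 blue wrist [312. 271.] 1080 [ 0.502  -0.3961  0.1073] [0.018 0.024 0.005] tool mm [ -2.9  -8.  192. ]
```

View pics/wrist2.png

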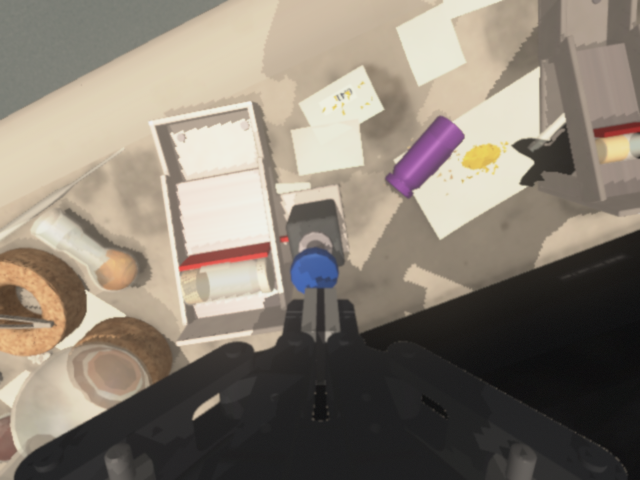

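View pics/side2.png

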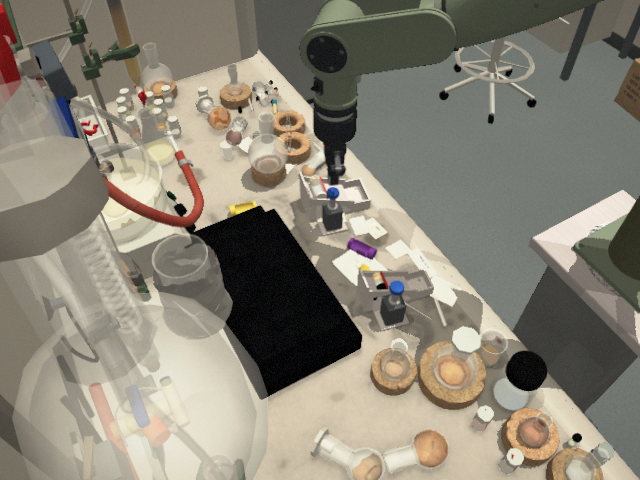

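The wrist picture shows the closed fingertips just over the wanted blue knob at (271,312), with the red gate and vial left of it at (225,275). The side picture shows the same. I'll let the arm settle and check its pose.

```bash
python3 -m inch '[[[0,0,0,0,0],[0,0,0,0,0],[0,0,0,0,0],[0,0,0,0,0]]]'
```

```text
time: 4.7
tool_pos: [0.5055, -0.3918, 0.3046]
orientation: [180.0, -0.0, 156.8]
force: [0.4, -0.1, -0.2]
finger_gap: 0.0001
finger_force: 0.0
```

```bash
python3 -m inch '[[[-1.5,-3.5,8,0,0],[0,0,8,0,0],[0,0,6,0,0],[0,0,5,0,0],[0,0,4,0,0],[0,0,4,0,0],[0,0,4,0,0],[0,0,0,0,0],[0,0,0,0,0]]]'
```

```text
time: 5.82
tool_pos: [0.5056, -0.3955, 0.2659]
orientation: [180.0, -0.0, 156.8]
force: [-2.6, 1.9, 4.6]
finger_gap: -0.0002
finger_force: 2.2
```

```bash
python3 -m inch '[[[0,0,3,0,0],[0,0,3,0,0],[0,0,2,0,0],[0,0,1,0,0],[0,0,0,0,0],[0,0,0,0,0],[0,0,0,0,0],[0,0,0,0,0]]]'
```

```text
time: 6.82
tool_pos: [0.5058, -0.3957, 0.2575]
orientation: [-180.0, 0.1, 156.8]
force: [-3.2, 2.7, 7.9]
finger_gap: 0.0002
finger_force: 3.8
```

```bash
python3 -m inch '[[[0,0,1,0,0],[0,0,0,0,0],[0,0,0,0,0],[0,0,0,0,0],[0,0,0,0,0],[0,0,0,0,0],[0,0,0,0,0],[0,0,0,0,0],[0,0,0,0,0],[0,0,0,0,0],[0,0,0,0,0],[0,0,0,0,0]]]'; python3 m.py 3 | head -1
```

```text
time: 8.32
tool_pos: [0.5059, -0.3957, 0.2574]
orientation: [-180.0, 0.1, 156.8]
force: [-4.3, 5.0, 11.3]
finger_gap: -0.0
finger_force: 5.8
8.325 [ 0.5059 -0.3957  0.2574] [-1.7998e+02  6.0000e-02  1.5682e+02] [-4.35  4.97 11.3 ] -4.805346921417097e-05 0.1734
```

View pics/wrist3.png

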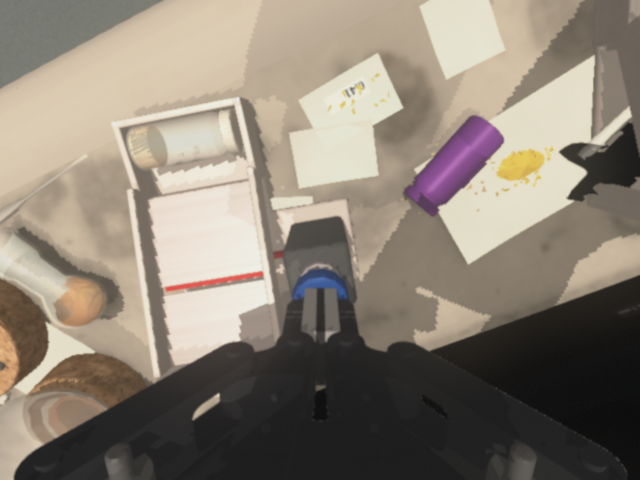

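The vial is now in the tray at (180,140), the gate is flush at (215,282), and the knob is on its stop (the force rose without further travel). Next I release it slowly, then lift clear.

```bash
python3 -m inch '[[[0,0,-4,0,0],[0,0,-4,0,0],[0,0,-5,0,0],[0,0,-5,0,0],[0,0,-6,0,0],[0,0,-10,0,0],[0,0,-30,0,0],[0,0,-40,0,0],[0,0,0,0,0],[0,0,0,0,0],[0,0,0,0,0],[0,0,0,0,0]]]'; python3 m.py 4
```

```text
time: 10.12
tool_pos: [0.5053, -0.3953, 0.3581]
orientation: [179.9, -0.1, 156.8]
force: [-0.4, 0.3, 0.0]
finger_gap: 0.0001
finger_force: 0.0
10.125 [ 0.5053 -0.3953  0.3581] [ 1.7994e+02 -1.4000e-01  1.5681e+02] [-0.42  0.26  0.04] 7.940567527873438e-05 0.1734
top [288.9, 260.5] 0.42 [ 0.5175 -0.2176  0.105 ] [ 0.5171 -0.2121  0.0619] tool mm [ 58.2 167.9 253.4]
 blue top [217. 286.] 171 [ 0.5235 -0.1446  0.1052] [0.025 0.023 0.011] tool mm [ 81.4 237.4 253.4]
side [190.9, 330.0] 0.58 [ 0.5092 -0.3972  0.105 ] [ 0.5088 -0.3977  0.1043] tool mm [ -4.9  -0.4 253.1]
 blue side [332. 193.] 93 [ 0.507  -0.3933  0.1036] [0.024 0.023 0.009] tool mm [ -1.4   2.3 254.5]
 blue side [396. 288.] 150 [ 0.5247 -0.1427  0.1036] [0.024 0.024 0.009] tool mm [ 81.  239.5 254.9]
wrist [245.3, 319.1] 0.57 [ 0.5048 -0.3971  0.105 ] [ 0.5043 -0.3969  0.1068] tool mm [ -0.9  -2.1 253.1]
 blue wrist [320. 245.] 838 [ 0.5043 -0.3961  0.1073] [0.022 0.023 0.004] tool mm [  0.   -1.3 250.8]
```

View pics/wrist4.png

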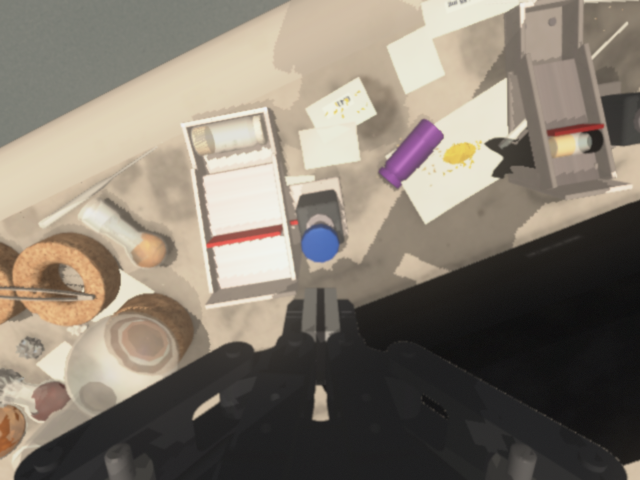

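View pics/top4.png

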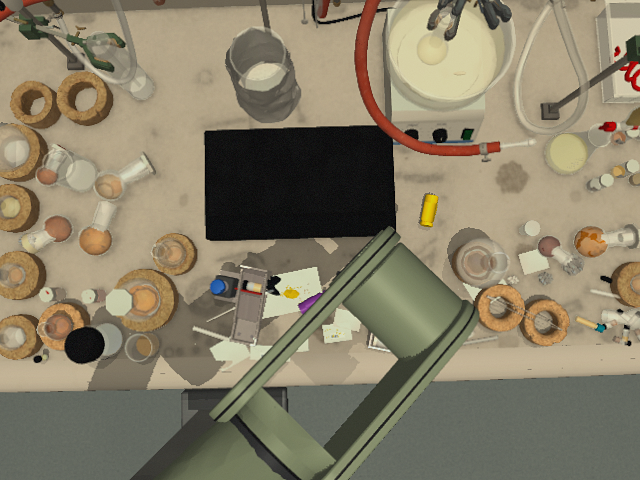

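The wrist picture shows the vial at rest in the tray (228,135), the knob back up (320,245, height about 0.106 m) and the gate raised. The black-capped vial is still behind its gate at (575,142), and the robot is clear of everything.

```bash
python3 -c "
from workcell import env
print(env.job_done())"
```

```text
the job is handed in; nothing more can be done
None
```

The white-capped vial rolled into its tray, its knob sprang back up, the black-capped vial is still in place, and I handed the job in at about 10 s on the robot's clock (limit 34 s).

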